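Lock the index head with its pin

ROBOT

A 6-joint arm with a two-finger parallel gripper is mounted at the origin on the work surface. World frame = base frame: x ahead of the robot, y to its left, z up, the work surface at z = 0. Lengths are in m, angles in degrees, forces in N, time in s.
With the tool pointing down it reaches from about 0.325 to 1 m from the base axis. Payload 5.1 kg.
Tool frame: the origin (TCP) lies at the very end of the fingers, on their centre line; the grasp point (between the pads) lies robot.pinch_z behind it (robot.pinch_z is the distance from the TCP to the grasp point, in m); z points along the fingers, y is the line along which they close (so a half turn about z gives the same grasp; the last joint's range is limited). The gripper opens to 85 mm and grips with 20 to 120 N. Pads are 22 mm wide; open, the fingers measure 114 mm over their backs; the gripper's body (76 mm by 85 mm) begins 54 mm behind the grasp point. The pads swing forward as they close: fully open they stand 13 mm farther back than shut.
Start: joints at [59.782, 7.093, 94.555, -0, 78.352, -4.733], TCP at [0.28, 0.587, 0.231] pointing down, gripper open.
Joint ranges: [-149.61, 149.61], [-58.7, 133.49], [1.44, 155.28], [-77.14, 257.14], [18.33, 153.61], [-166.67, 166.67]. Speed limits (degrees/s): [147.25, 147.25, 180, 180, 180, 180].

INTERFACE

Orientations are given as [roll, pitch, yaw] about the fixed x, y, z axes, in that order (R = Rz(yaw) Ry(pitch) Rx(roll)).
In Python, from rig import robot gives the robot as it stands. The module is installed in compiled form; this text tells all that it offers.
- The arm moves only by the tool jog_arm, never from a script. Its arguments are lists of equal length, an entry for each row: "xyz": the shift along the world's x, y, z in m, a list of three; "delta_rot": the turn, a rotation vector about the world's x, y, z in rad, a list of three; "hand": the opening, from 0 (shut) to 1 (fully open). In form: {"xyz": [[dx, dy, dz], ...], "delta_rot": [[rx, ry, rz], ...], "hand": [hand, ...]}. A call has 1 to 10 rows; each row is the pose to reach, as a shift and turn from the pose commanded when the call began; what a row does not reach only later rows make up. A row lasts 1/10 s, in which the tool goes at most 50 mm and 8.59 degrees, less where a joint would pass 70% of its speed; a pose out of reach is approached as far as the arm can. A call with a gripper value outside its range is refused whole. The fingers move at their own pace and stop on an object; "squeeze" is the grip in N (left out, the last holds). Time passes only in rows, so rows that repeat a pose let the fingers close. It gives the time, the measured TCP pose, the force, the opening and the grip force at its end, in the units of the state.
- robot.observe(): the state, without advancing time (a new reading comes with each control period).
- robot.grab_frame(name): name is "scene" or "top" or "wrist"; returns the picture (400x640x3 uint8, blue, green, red); there is no depth.
- robot.calibration(name): a dict with "fx", "fy", "cx", "cy" (pixels), "T" (4x4, takes a point from camera to world coordinates); the wrist camera has in their place "T_tool_cam" (4x4, takes a point from camera to tool coordinates, whose origin is the TCP and whose axes are the flange's). Camera axes: x right, y up, looking along -z (the intrinsics and any distortion apply to the point x, -y, -z); pixel columns grow to the right and rows downward; lengths in m; the calibration is good to about 2 mm. A picture is of the moment at which its call begins: read the wrist's pose just before it. calibration takes no time and is no camera call.
- robot.finish_job(): hands the job in; it is judged then, once.
The state is a dict: "t": time; "joint_positions": joint angles; "dq": joint speeds; "tau": joint torques, N m; "tcp_pos": TCP position; "tcp_rot": TCP orientation; "wrist_force": force on the tool from outside, world axes, zero at the start; "wrist_torque": the same for the moment, N m; "grip_width": opening from 0.0 (shut) to 1.0 (fully open); "finger_force": force on a finger pad.
Only numpy, scipy, OpenCV 4.12 (cv2) and the standard library are available. Lean on these libraries where they do the work, as an engineer would, in place of code of your own. Each camera call takes 0.05 s, during which the arm holds its last target. There are 200 camera calls.

TASK

Lock the white index head on the bench. Stand the orange-headed pin in the head's brass-ringed guide hole so that it rests on the closed disc inside and let go of it, then turn the round hub until the pin drops into the disc's hidden hole by itself, and press the pin down until its head sits flush on the cover. Be gentle: never jam the pin against the disc, neither by pressing it down on the closed disc nor by turning on once it has dropped; leave the wax tin, the tape and the wooden blank where they are.

Things in the scene. Friction and masses are not known exactly. Their poses are not given: they have to be found in the camera images.
- head: white painted cast index head, fixed to the bench: a box 160 x 160 mm on a 170 x 170 mm foot, flat cover 90 mm above the bench. Origin at the centre of its underside, z up; the hub stands at its middle and the guide hole lies on its +y side.
- guide (a point): middle of the mouth of the guide hole, level with the cover (90 mm above the bench), 64 mm from the hub's axis, ringed by flush brass 26 mm across. The hole is round, 13.6 mm across, vertical, 18 mm deep. About 29 mm are free between the hub's side and the head of a pin in the guide. Axes as the head's.
- disc_top (a point): point on the guide's axis 20 mm below the cover, on top of the steel locking disc, which is hidden in the head and turns with the hub. The disc is 12 mm thick and has one hole, 15 mm across, 64 mm from the hub's axis. At the start the hole lies 0.5 to 1.9 rad counter-clockwise (from above) of the guide: a clockwise turn of the hub brings it there.
- plug_top (a point): point on the guide's axis 34 mm below the cover: where the top of a stiff nylon plug lies at the start, under the disc. It carries the pin's weight, gives way under a push of about 5 N and stays where it is pushed (16 mm of travel).
- hub: round hub, an upright cylinder 50 mm across in a grippy black rubber sleeve, from the cover to 50 mm above it, red dot on top. Turns both ways without end against about 0.1 N m and stays where left, but is blocked once the pin is in the disc's hole. The disc is clamped to it at another angle every time: its pose does not tell where the hole is. Origin on its axis at bench level, z up.
- hub_grip (a point): point on the hub's axis 36 mm above the cover, a good height to grip it
- pin: loose locking pin, 80 to 130 g, upright in a wooden block at the start: steel shank 12 mm across and 46 mm long, foot tapered to 7 mm over the last 4 mm; on it an orange cylindrical head, 20 mm across, 28 mm high. Origin at the middle of its foot, z towards the head. The pin and the disc bear at most 12 N between them.
- pin_top (a point): middle of the top face of the pin's head, 74 mm above its foot. It lies 54 mm above the cover while the pin stands in the guide on the closed disc, 40 mm after it has dropped on to the plug, 28 mm when its head is flush on the cover
- block: light wooden block 75 x 75 x 30 mm, fixed on the bench, with one upright hole 15 mm across and 20 mm deep in the middle of its top, that holds the pin at the start (the pin's foot 10 mm above the bench, 26 mm of shank showing). Origin at the centre of its underside.
- tin: bystander: round steel wax tin with a dark green label, 76 mm across, 65 mm high. Origin at the centre of its underside.
- tape: bystander: yellow tape roll lying flat, 96 mm across, 25 mm high. Origin at the centre of its underside.
- blank: bystander: square wooden blank 50 x 120 x 50 mm lying along its y. Origin at the centre of its underside.
Not all that is in view belongs to the job. What is shaped like the head but blue or green is not meant.

How it is judged:
By the outcome, as a careful person would: the job done as asked, in the order asked, and still so for the second after the job is handed in, with the robot touching nothing.
It also fails if it takes over 67 s, if anything falls off the work surface, if the arm or the gripper's body presses on something with over 40 N, if the wrist force passes 120 N, or if a joint passes its speed limit or range.

## Working session

There is one attempt and no reset: what is moved stays moved. The work goes in short steps, Python scripts to look and compute and a tool call to move; the robot and the scene stay as the last step left them, time stands still between calls to the robot, and variables do not carry over. Pictures are saved under pics/ and viewed, at most 10 in all, crops included, and the job is handed in when it is done.

Besides the shell and the picture viewer there is one more tool, called after "Request:" as name(argument=value, ...) on one line, values as JSON. jog_arm: Moves the arm, as the interface text tells. Its arguments: {"type":"object","properties":{"xyz":{"type":"array"},"delta_rot":{"type":"array"},"hand":{"type":"array"},"squeeze":{"type":"number"}},"required":["xyz","delta_rot","hand"]}

```bash
mkdir -p pics; python3 - <<'E'
from rig import robot
import cv2,numpy as np
a=robot.grab_frame("scene");b=robot.grab_frame("top")
cv2.imwrite("pics/s0.png",a);cv2.imwrite("pics/t0.png",b)
np.set_printoptions(precision=4,suppress=True)
for n in("scene","top","wrist"):print(n,robot.calibration(n))
print(robot.observe(),robot.pinch_z)
E
```

```text
scene {'fx': 410.92488105935746, 'fy': 410.92488105935746, 'cx': 317.8159618465204, 'cy': 194.36670402534835, 'T': array([[-0.6754, -0.4519,  0.5828,  1.0444],
       [ 0.7373, -0.4291,  0.5218,  0.4733],
       [ 0.0143,  0.7821,  0.623 ,  0.6554],
       [ 0.    ,  0.    ,  0.    ,  1.    ]])}
top {'fx': 426.42884354346717, 'fy': 426.42884354346717, 'cx': 321.2302094844977, 'cy': 198.70746931420211, 'T': array([[ 0.0151,  0.9935, -0.1128,  0.4023],
       [-0.9999,  0.0144, -0.0071, -0.01  ],
       [-0.0054,  0.1129,  0.9936,  1.1798],
       [ 0.    ,  0.    ,  0.    ,  1.    ]])}
wrist {'fx': 330.18298381550727, 'fy': 330.18298381550727, 'cx': 317.3804410361963, 'cy': 198.5348215826713, 'T_tool_cam': array([[-0.0002,  0.9646,  0.2636,  0.0657],
       [ 1.    ,  0.0004, -0.0006, -0.0005],
       [-0.0007,  0.2636, -0.9646, -0.142 ],
       [ 0.    ,  0.    ,  0.    ,  1.    ]])}
{'t': 0.1, 'joint_positions': array([59.7843,  7.1304, 94.626 ,  0.0012, 78.3509, -4.7301]), 'dq': array([ 0.0749, -0.09  , -0.2033,  0.0241,  0.1034,  0.0809]), 'tau': array([  0.0006, -42.4932, -36.6654,  -0.    ,   0.0039,   0.    ]), 'tcp_pos': array([0.2794, 0.5863, 0.2302]), 'tcp_rot': array([-179.8932,   -0.01  ,  154.5142]), 'wrist_force': array([0.5069, 0.5685, 0.1349]), 'wrist_torque': array([-0.0515, -0.0052,  0.0417]), 'finger_force': 0.0, 'grip_width': 1.0003322194615916} 0.0187
```

View pics/t0.png

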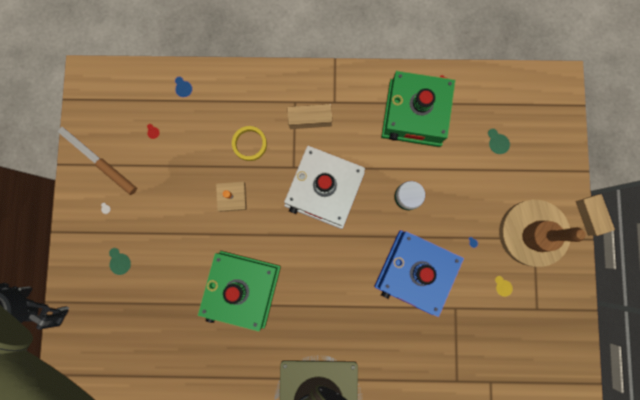

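View pics/s0.png

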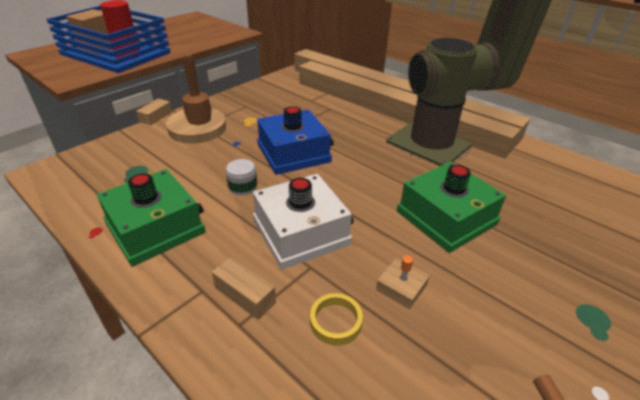

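Top view: white head about (325,187), its hub's red dot (325,183), guide ring (302,177), pin (228,195), tape (249,143), blank (310,115), tin (410,195). In the scene view the guide is at (314,220) and the pin head at (407,262).

```bash
cat > h.py <<'E'
from rig import robot
import cv2,numpy as np
from scipy.spatial.transform import Rotation as Ro
np.set_printoptions(precision=4,suppress=True)
def cam(n,st=None):
    c=robot.calibration(n)
    if n!="wrist": return c,c["T"]
    T=np.eye(4);T[:3,:3]=Ro.from_euler('xyz',st["tcp_rot"],degrees=True).as_matrix();T[:3,3]=st["tcp_pos"]
    return c,T@c["T_tool_cam"]
def cast(ct,u,v,z):
    c,T=ct
    d=T[:3,:3]@np.array([(u-c["cx"])/c["fx"],-(v-c["cy"])/c["fy"],-1])
    return T[:3,3]+d*(z-T[2,3])/d[2]
def blobs(img,lo,hi,box=None,amin=8):
    m=cv2.inRange(cv2.cvtColor(img,cv2.COLOR_BGR2HSV),np.array(lo),np.array(hi))
    if box: k=np.zeros_like(m);k[box[1]:box[3],box[0]:box[2]]=1;m=m*k
    n,l,s,c=cv2.connectedComponentsWithStats(m)
    return [(s[i,4],c[i],s[i,:4]) for i in range(1,n) if s[i,4]>=amin]
E
python3 - <<'E'
from h import *
t=cv2.imread("pics/t0.png");s=cv2.imread("pics/s0.png");T=cam("top");S=cam("scene")
for nm,img,C,bx in(("top",t,T,[(200,170,260,220),(305,165,345,200),(294,170,310,184)]),("scene",s,S,[(390,250,425,275),(285,172,318,192),(303,213,325,226)])):
    for k,(b,lo,hi,z) in enumerate(zip(bx,[(3,170,120),(0,150,80),(8,50,60)],[(14,255,255),(8,255,255),(30,255,255)],[.08,.14,.09])):
        for a,c,st in blobs(img,lo,hi,b,12): print(nm,k,a,c,st,cast(C,*c,z))
# blank corners of white cover in top
hsv=cv2.cvtColor(t,cv2.COLOR_BGR2HSV)
m=cv2.inRange(hsv,(0,0,150),(180,40,255));m[:, :280]=0;m[:,370:]=0;m[:140]=0;m[235:]=0
c=max(cv2.findContours(m,0,2)[0],key=cv2.contourArea);r=cv2.minAreaRect(c);print(r)
for p in cv2.boxPoints(r):print(p,cast(T,*p,.09))
# other things ground positions
for n,p,z in(("tape",(249,143),.0125),("blank",(310,115),.05),("tin",(410,195),.065),("block",(231,196),.03)):print(n,cast(T,*p,z))
big=cv2.resize(t[130:240,200:440],None,fx=3.3,fy=3.3,interpolation=2);cv2.imwrite("pics/c1.png",big)
E
```

```text
top 0 33 [226.3333 193.7576] [223 191   8   7] [0.5366 0.245  0.08  ]
top 1 157 [324.3503 181.586 ] [318 175  14  14] [ 0.563  -0.0096  0.14  ]
top 2 64 [299.2969 174.7344] [294 170  13  11] [0.5877 0.0556 0.09  ]
scene 0 130 [406.7538 262.6308] [402 256  11  15] [0.5427 0.2501 0.08  ]
scene 1 138 [299.8623 183.5217] [292 178  17  11] [ 0.5614 -0.0098  0.14  ]
scene 2 74 [313.3784 220.0811] [307 216  14   9] [0.5841 0.0503 0.09  ]
((324.3338623046875, 186.76788330078125), (63.49332046508789, 64.84664154052734), 21.501436233520508)
[282.9126 205.2989] [0.5076 0.096  0.09  ]
[306.6805 144.965 ] [0.6667 0.0379 0.09  ]
[365.7552 168.2369] [ 0.6072 -0.1163  0.09  ]
[341.9873 228.5707] [ 0.4502 -0.0563  0.09  ]
tape [0.6889 0.2029 0.0125]
blank [0.76   0.0322 0.05  ]
tin [ 0.5421 -0.2353  0.065 ]
block [0.5367 0.2437 0.03  ]
```

Request:
jog_arm(xyz=[[0.026,-0.034,0],[0.052,-0.068,0],[0.078,-0.102,0],[0.104,-0.136,0],[0.13,-0.17,0],[0.155,-0.204,0],[0.181,-0.238,0],[0.207,-0.272,0],[0.233,-0.306,0],[0.259,-0.34,0]], delta_rot=[[0,0,-0.148],[0,0,-0.295],[0,0,-0.443],[0,0,-0.59],[0,0,-0.738],[0,0,-0.886],[0,0,-1.033],[0,0,-1.181],[0,0,-1.329],[0,0,-1.476]], hand=[1,1,1,1,1,1,1,1,1,1])

```text
t: 1.1
tcp_pos: [0.5392, 0.2451, 0.2308]
tcp_rot: [-180.0, 0.0, 69.6]
wrist_force: [0.5, 0.4, 0.6]
grip_width: 1.003
finger_force: 0.0
```

Request:
jog_arm(xyz=[[0,0,0],[0,0,0]], delta_rot=[[0,0,0],[0,0,0]], hand=[0.7,0.7])

```text
t: 1.3
tcp_pos: [0.5387, 0.246, 0.2307]
tcp_rot: [-179.9, 0.0, 69.9]
wrist_force: [0.6, 0.2, 0.1]
grip_width: 0.706
finger_force: 0.0
```

```bash
python3 - <<'E'
from h import *
st=robot.observe();w=robot.grab_frame("wrist");cv2.imwrite("pics/w1.png",w);C=cam("wrist",st)
print(st["tcp_pos"],st["tcp_rot"],st["joint_positions"])
for a,c,s in blobs(w,(3,170,120),(14,255,255),None,60): print(a,c,s,cast(C,*c,.084),cast(C,*c,.07))
E
```

```text
[0.5387 0.246  0.2307] [-179.9253    0.0236   69.8959] [ 19.3385  -0.0743 102.1208   0.0299  78.0262  39.4364]
105 [316.1714 173.9048] [306 169  21  14] [0.5418 0.2555 0.084 ] [0.5408 0.253  0.07  ]
```

View pics/w1.png

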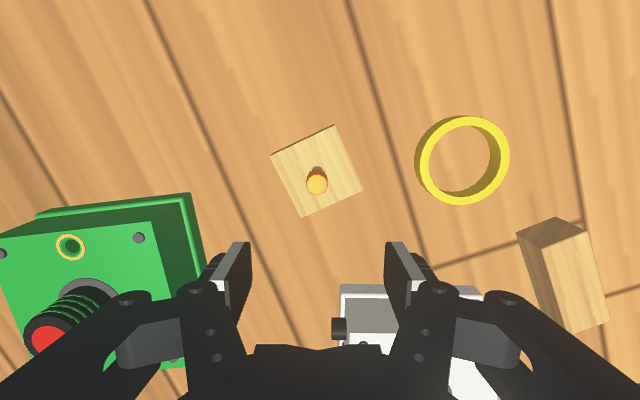

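The pin's lit top face sits at about (317,184), with the mask only catching its side; block at (317,172), white head at bottom right.

```bash
python3 - <<'E'
from h import *
st=robot.observe();w=cv2.imread("pics/w1.png");C=cam("wrist",st)
print(cv2.cvtColor(w,cv2.COLOR_BGR2HSV)[[184,176,165],[317,317,300]])
for a,c,s in blobs(w,(10,140,245),(25,255,255),(300,165,335,200),20): print(a,c,s,cast(C,*c,.084))
print(cast(C,317,184,.084))
E
```

```text
[[ 24 142 247]
 [ 23 149 248]
 [ 21 104 237]]
327 [316.5505 184.3976] [307 175  20  20] [0.5384 0.2472 0.084 ]
[0.5389 0.2474 0.084 ]
```

Request:
jog_arm(xyz=[[0,0.0005,-0.04],[0,0.0005,-0.08],[0,0.0005,-0.12],[0,0.0005,-0.15],[0,0.0005,-0.165],[0,0.0005,-0.178],[0,0.0005,-0.178],[0,0.0005,-0.178],[0,0.0005,-0.178],[0,0.0005,-0.178]], delta_rot=[[0,0,0],[0,0,0],[0,0,0],[0,0,0],[0,0,0],[0,0,0],[0,0,0],[0,0,0],[0,0,0],[0,0,0]], hand=[0.6,0.6,0.6,0.6,0.6,0.6,0.15,0.15,0.15,0.15], squeeze=25)

```text
t: 2.35
tcp_pos: [0.5398, 0.2476, 0.055]
tcp_rot: [179.9, -0.1, 69.9]
wrist_force: [-0.2, -0.1, 1.4]
grip_width: 0.225
finger_force: 25.3
```

Request:
jog_arm(xyz=[[0,0,0],[0,0,0],[0,0,0],[0,0,0]], delta_rot=[[0,0,0],[0,0,0],[0,0,0],[0,0,0]], hand=[0.12,0.12,0.12,0.12])

```text
t: 2.75
tcp_pos: [0.5399, 0.2476, 0.0549]
tcp_rot: [179.9, -0.1, 69.9]
wrist_force: [0.4, -0.2, 6.2]
grip_width: 0.226
finger_force: 25.7
```

Request:
jog_arm(xyz=[[0,0,0.02],[0,0,0.06],[0,0,0.1],[0,-0.01,0.14],[0.005,-0.04,0.17],[0.01,-0.085,0.192],[0.02,-0.13,0.192],[0.03,-0.18,0.192],[0.033,-0.22,0.192],[0.033,-0.2325,0.192]], delta_rot=[[0,0,0],[0,0,0],[0,0,0],[0,0,0],[0,0,0],[0,0,0],[0,0,0],[0,0,0],[0,0,0],[0,0,0]], hand=[0.12,0.12,0.12,0.12,0.12,0.12,0.12,0.12,0.12,0.12])

```text
t: 3.75
tcp_pos: [0.5714, 0.0112, 0.2445]
tcp_rot: [-179.9, 0.1, 69.7]
wrist_force: [-0.3, 0.7, -0.7]
grip_width: 0.227
finger_force: 25.0
```

Request:
jog_arm(xyz=[[0,0,0],[0,0,0]], delta_rot=[[0,0,0],[0,0,0]], hand=[0.12,0.12])

```text
t: 3.95
tcp_pos: [0.5713, 0.0154, 0.2448]
tcp_rot: [-179.9, -0.0, 69.9]
wrist_force: [0.6, 0.9, -0.9]
grip_width: 0.224
finger_force: 25.0
```

```bash
python3 - <<'E'
from h import *
st=robot.observe();w=robot.grab_frame("wrist");cv2.imwrite("pics/w2.png",w);C=cam("wrist",st)
print(st["tcp_pos"],st["tcp_rot"],st["wrist_force"])
for a,c,s in blobs(w,(10,60,60),(30,255,255),(220,60,420,250),60): print(a,c,s,cast(C,*c,.09))
E
```

```text
[0.5713 0.0154 0.2448] [-179.9275   -0.0245   69.9472] [ 0.573   0.8864 -0.8965]
14690 [321.9312 111.8553] [220  60 200 190] [0.5974 0.0733 0.09  ]
290 [319.9    141.0276] [306 127  29  30] [0.5872 0.0503 0.09  ]
212 [317.1132 246.0142] [300 241  35   9] [ 0.5503 -0.0434  0.09  ]
```

View pics/w2.png

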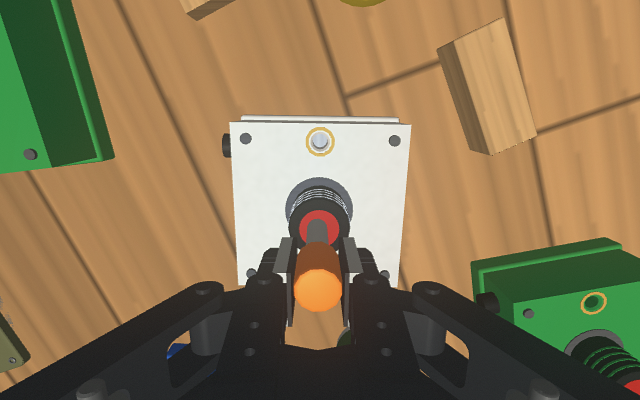

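Ring centre at (320,141), pin head top at (318,291), its shank foot about (317,225) over the red dot.

```bash
python3 - <<'E'
from h import *
st=robot.observe();w=cv2.imread("pics/w2.png");C=cam("wrist",st)
for a,c,s in blobs(w,(8,150,215),(25,255,255),(285,260,350,320),200): print(a,c,s,cast(C,*c,st["tcp_pos"][2]+.031))
m=cv2.inRange(cv2.cvtColor(w,cv2.COLOR_BGR2HSV),(10,60,60),(30,255,255));m[:120]=0;m[165:]=0;m[:,:300]=0;m[:,342:]=0
c=max(cv2.findContours(m,0,2)[0],key=cv2.contourArea);e=cv2.fitEllipse(c);print(e,cast(C,*e[0],.09),330*.026/e[1][1])
E
```

```text
1594 [317.5533 290.069 ] [294 269  48  43] [0.5725 0.0156 0.2759]
((319.5290832519531, 141.18385314941406), (28.74215316772461, 29.151107788085938), 177.9885711669922) [0.587  0.0508 0.09  ] 0.2943284372714867
```

Request:
jog_arm(xyz=[[0.005,0.012,0],[0.01,0.024,-0.01],[0.015,0.035,-0.03],[0.015,0.035,-0.06],[0.015,0.035,-0.085],[0.015,0.035,-0.098],[0.015,0.035,-0.098],[0.015,0.035,-0.098]], delta_rot=[[0,0,0],[0,0,0],[0,0,0],[0,0,0],[0,0,0],[0,0,0],[0,0,0],[0,0,0]], hand=[0.12,0.12,0.12,0.12,0.12,0.12,0.12,0.12])

```text
t: 4.8
tcp_pos: [0.5872, 0.0504, 0.1478]
tcp_rot: [180.0, -0.0, 70.0]
wrist_force: [0.6, -0.5, 0.4]
grip_width: 0.224
finger_force: 25.0
```

```bash
python3 - <<'E'
from h import *
st=robot.observe();w=robot.grab_frame("wrist");s=robot.grab_frame("scene");cv2.imwrite("pics/w3f.png",w)
print(st["tcp_pos"],st["tcp_rot"],st["wrist_force"])
a=cv2.resize(w[160:310,240:400],(640,600),interpolation=2)
b=cv2.resize(s[190:240,290:340],(160,160),interpolation=2);a[:160,:160]=b
cv2.imwrite("pics/w3.png",a);cv2.imwrite("pics/s3f.png",s)
E
```

```text
[0.5872 0.0504 0.1478] [179.9676  -0.0184  69.9933] [ 0.558  -0.5065  0.3666]
```

View pics/w3.png

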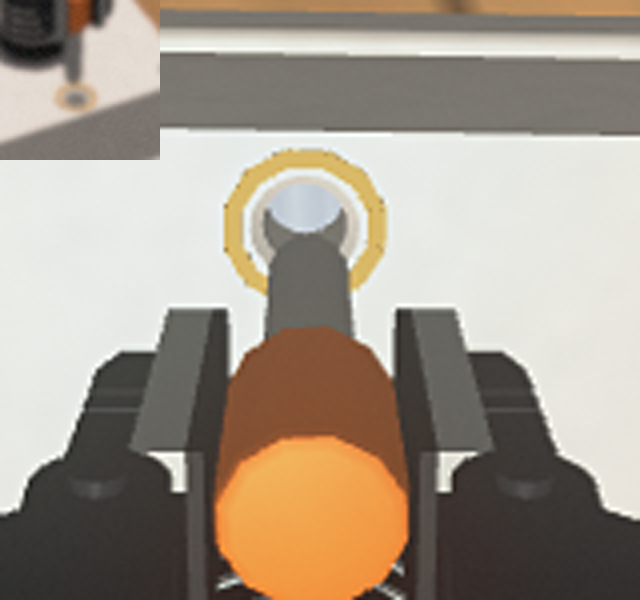

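The crop shows the ring centred at about crop (305,223), i.e. pixel (316.3,215.8), with the shank's foot edge at crop (305,232), well aligned sideways.

```bash
python3 - <<'E'
from h import *
st=robot.observe();w=cv2.imread("pics/w3f.png");C=cam("wrist",st)
m=cv2.inRange(cv2.cvtColor(w,cv2.COLOR_BGR2HSV),(10,70,60),(30,255,255));m[:190]=0;m[240:]=0;m[:,:285]=0;m[:,350:]=0
p=cv2.findNonZero(m)[:,0].astype(float)
q=np.array([cast(C,u,v,.09)[:2] for u,v in p])
A=np.c_[2*q,np.ones(len(q))];s=np.linalg.lstsq(A,(q**2).sum(1),rcond=None)[0]
print("ring",s[:2],np.sqrt(s[2]+s[:2]@s[:2]),np.ptp(p,axis=0))
r=np.array([.342,.94])
for zf in(.101,.103):
  f=cast(C,316.5,218,zf)[:2];print("foot",f-.0035*r, "diff",s[:2]-(f-.0035*r))
# left/right shank edges rows
h=cv2.cvtColor(w,cv2.COLOR_BGR2GRAY);print(h[228,300:336])
print("shank col center ->",cast(C,317,228,.105))
E
```

```text
ring [0.5878 0.0492] 0.011793701780728994 [40. 36.]
foot [0.588  0.0485] diff [-0.0002  0.0008]
foot [0.5882 0.0491] diff [-0.0004  0.0001]
[183 185 186 186 186 210 233 131  99 102 101 103 102 103 103 103 103 103
 104 103 103 103 103 103 101  99 102 147 190 187 186 186 205 237 234 233]
shank col center -> [0.5877 0.047  0.105 ]
```

Request:
jog_arm(xyz=[[-0.0002,0.0004,-0.005],[-0.0002,0.0004,-0.009],[-0.0002,0.0004,-0.013],[-0.0002,0.0004,-0.017],[-0.0002,0.0004,-0.02],[-0.0002,0.0004,-0.02]], delta_rot=[[0,0,0],[0,0,0],[0,0,0],[0,0,0],[0,0,0],[0,0,0]], hand=[0.12,0.12,0.12,0.12,0.12,0.12])

```text
t: 5.5
tcp_pos: [0.5865, 0.0504, 0.1268]
tcp_rot: [-180.0, -0.0, 69.9]
wrist_force: [2.0, 2.1, -2.0]
grip_width: 0.225
finger_force: 25.0
```

Request:
jog_arm(xyz=[[0,0,-0.002],[0,0,-0.004],[0,0,-0.006],[0,0,-0.008],[0,0,-0.008]], delta_rot=[[0,0,0],[0,0,0],[0,0,0],[0,0,0],[0,0,0]], hand=[0.12,0.12,0.12,0.12,0.12])

```text
t: 6.0
tcp_pos: [0.5866, 0.0504, 0.1192]
tcp_rot: [180.0, -0.0, 69.9]
wrist_force: [1.4, 3.8, -0.6]
grip_width: 0.226
finger_force: 25.2
```

Request:
jog_arm(xyz=[[0.0003,0.0005,-0.001],[0.0003,0.0005,-0.002],[0.0003,0.0005,-0.0025],[0.0003,0.0005,-0.0025]], delta_rot=[[0,0,0],[0,0,0],[0,0,0],[0,0,0]], hand=[0.12,0.12,0.12,0.12])

```text
t: 6.4
tcp_pos: [0.5867, 0.0506, 0.1167]
tcp_rot: [-180.0, 0.0, 69.9]
wrist_force: [1.2, 2.5, -0.3]
grip_width: 0.228
finger_force: 25.2
```

Request:
jog_arm(xyz=[[0,0.0003,-0.0005],[0,0.0003,-0.001],[0,0.0003,-0.001]], delta_rot=[[0,0,0],[0,0,0],[0,0,0]], hand=[0.12,0.12,0.12])

```text
t: 6.7
tcp_pos: [0.5867, 0.0508, 0.1156]
tcp_rot: [-180.0, 0.0, 69.9]
wrist_force: [1.2, 1.8, -0.3]
grip_width: 0.224
finger_force: 25.2
```

Request:
jog_arm(xyz=[[0,0,0],[0,0,0],[0,0,0],[0,0,0],[0,0,0],[0,0,0.03],[0,0,0.07],[0,0,0.1],[0,0,0.1]], delta_rot=[[0,0,0],[0,0,0],[0,0,0],[0,0,0],[0,0,0],[0,0,0],[0,0,0],[0,0,0],[0,0,0]], hand=[0.3,0.4,0.5,0.5,0.5,0.5,0.6,0.7,0.7])

```text
t: 7.6
tcp_pos: [0.5898, 0.0509, 0.2224]
tcp_rot: [179.4, -0.2, 69.9]
wrist_force: [0.0, 0.7, 0.4]
grip_width: 0.698
finger_force: 0.0
```

```bash
python3 - <<'E'
from h import *
st=robot.observe();w=robot.grab_frame("wrist");s=robot.grab_frame("scene");C=cam("wrist",st);cv2.imwrite("pics/w4f.png",w);cv2.imwrite("pics/s4f.png",s)
print(st["tcp_pos"],st["tcp_rot"])
for img,b,n,CC in((w,(280,130,360,250),"w",C),(s,(290,180,345,240),"s",cam("scene"))):
  for a,c,q in blobs(img,(3,140,80),(27,255,255),b,20):print(n,a,c,q,cast(CC,*c,.144 if n=="w" else .13))
a=np.vstack([cv2.resize(w,None,fx=.75,fy=.75),cv2.resize(s[170:270,240:400],(480,300),interpolation=2)])
cv2.imwrite("pics/w4.png",a)
E
```

```text
[0.5898 0.0509 0.2224] [179.4269  -0.1978  69.9498]
w 549 [310.4244 209.6812] [298 196  27  27] [0.5863 0.0503 0.144 ]
s 118 [312.6102 204.1017] [308 197  10  16] [0.5831 0.0469 0.13  ]
```

View pics/w4.png

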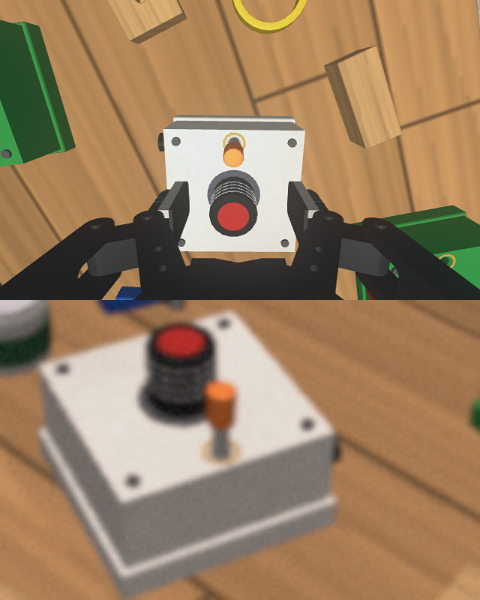

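The pin stands upright in the guide (scene pixel 312.6,204) and the red dot is at wrist (311,289).

```bash
python3 - <<'E'
from h import *
st=robot.observe();w=cv2.imread("pics/w4f.png");print(st["tcp_pos"],st["tcp_rot"],st["joint_positions"])
C=cam("wrist",st)
for lo,hi in(((0,120,100),(8,255,255)),((170,120,100),(180,255,255))):
  for a,c,q in blobs(w,lo,hi,(270,250,350,330),60):print(a,c,q,cast(C,*c,.14))
E
```

```text
[0.5872 0.0509 0.2167] [179.9027  -0.0302  69.9497] [ -0.2601  -0.0149 103.4222  -0.0047  76.4909  19.7913]
1254 [310.6332 288.2831] [290 270  42  38] [ 0.5621 -0.0064  0.14  ]
```

```bash
python3 - <<'E'
from h import *
st=robot.observe();w=robot.grab_frame("wrist");C=cam("wrist",st);print(st["tcp_pos"],st["tcp_rot"])
for a,c,q in blobs(w,(0,120,100),(8,255,255),(250,240,370,340),60):print(a,c,q,cast(C,*c,.14))
for a,c,q in blobs(w,(8,140,200),(27,255,255),(280,130,360,250),60):print(a,c,q,cast(C,*c,.144))
m=cv2.inRange(cv2.cvtColor(w,cv2.COLOR_BGR2HSV),(0,0,150),(180,40,255))
c=max(cv2.findContours(m,0,2)[0],key=cv2.contourArea);print(cv2.minAreaRect(c))
E
```

```text
[0.5872 0.0509 0.2167] [179.9027  -0.0302  69.9497]
1302 [314.8587 290.6889] [294 272  43  38] [ 0.5643 -0.0094  0.14  ]
549 [316.6211 210.7596] [303 198  28  26] [0.5873 0.0497 0.144 ]
((314.9054260253906, 254.71701049804688), (192.12179565429688, 165.19488525390625), 0.8069294095039368)
```

Request:
jog_arm(xyz=[[-0.005,-0.012,0],[-0.01,-0.024,0],[-0.015,-0.036,0],[-0.02,-0.048,0],[-0.0228,-0.06,0],[-0.0228,-0.0607,0],[-0.0228,-0.0607,-0.02],[-0.0228,-0.0607,-0.04],[-0.0228,-0.0607,-0.05],[-0.0228,-0.0607,-0.05]], delta_rot=[[0,0,0.14],[0,0,0.28],[0,0,0.42],[0,0,0.56],[0,0,0.7],[0,0,0.84],[0,0,0.875],[0,0,0.875],[0,0,0.875],[0,0,0.875]], hand=[0.8,0.8,0.8,0.8,0.8,0.8,0.8,0.8,0.8,0.8], squeeze=20)

```text
t: 8.75
tcp_pos: [0.5619, -0.0095, 0.1621]
tcp_rot: [-179.7, -0.2, 120.1]
wrist_force: [-0.4, 1.3, -0.1]
grip_width: 0.802
finger_force: 0.0
```

```bash
python3 - <<'E'
from h import *
st=robot.observe();w=robot.grab_frame("wrist");C=cam("wrist",st);print(st["tcp_pos"],st["tcp_rot"],st["grip_width"])
for a,c,q in blobs(w,(0,120,100),(8,255,255),(200,200,440,400),60):print(a,c,q,cast(C,*c,.14))
for a,c,q in blobs(w,(8,140,200),(27,255,255),(200,50,440,250),60):print(a,c,q,cast(C,*c,.144))
E
```

```text
[ 0.5619 -0.0095  0.1621] [-179.696    -0.2236  120.0756] 0.8017977824600973
2654 [320.6549 238.1285] [291 211  60  56] [ 0.564  -0.0095  0.14  ]
259 [391.1892 146.1313] [378 131  38  41] [0.5687 0.05   0.144 ]
1120 [420.1134 165.0893] [401 147  39  38] [0.586  0.0494 0.144 ]
```

Request:
jog_arm(xyz=[[0,0,-0.025],[0,0,-0.045],[0,0,-0.06],[0,0,-0.064],[0,0,-0.064],[0,0,-0.064],[0,0,-0.064],[0,0,-0.064],[0,0,-0.064]], delta_rot=[[0,0,0],[0,0,0],[0,0,0],[0,0,0],[0,0,0],[0,0,0],[0,0,0],[0,0,0],[0,0,0]], hand=[0.8,0.8,0.8,0.8,0.8,0.5,0.5,0.5,0.5])

```text
t: 9.7
tcp_pos: [0.5641, -0.0103, 0.1035]
tcp_rot: [-180.0, 0.1, 120.1]
wrist_force: [-5.4, -1.8, 6.1]
grip_width: 0.579
finger_force: 22.2
```

```bash
cat > chk.py <<'E'
from h import *
st=robot.observe();s=robot.grab_frame("scene")
b=blobs(s,(3,140,80),(27,255,255),(295,185,335,240),20)
print("t %.2f yaw %.1f tz %.2f grip %.3f"%(st["t"],st["tcp_rot"][2],st["wrist_torque"][2],st["grip_width"]),st["wrist_force"],[(a,c,q) for a,c,q in b])
cv2.imwrite("pics/last.png",s)
E
python3 chk.py
```

```text
t 9.70 yaw 120.1 tz 0.01 grip 0.579 [-5.4348 -1.8285  6.1072] [(np.int32(117), array([312.5128, 204.2051]), array([308, 197,  10,  16], dtype=int32))]
```

Request:
jog_arm(xyz=[[0,0,0],[0,0,0],[0,0,0],[0,0,0],[0,0,0],[0,0,0],[0,0,0],[0,0,0],[0,0,0],[0,0,0]], delta_rot=[[0,0,-0.04],[0,0,-0.08],[0,0,-0.13],[0,0,-0.18],[0,0,-0.23],[0,0,-0.28],[0,0,-0.33],[0,0,-0.37],[0,0,-0.4],[0,0,-0.4]], hand=[0.5,0.5,0.5,0.5,0.5,0.5,0.5,0.5,0.5,0.5])

```text
t: 10.75
tcp_pos: [0.5636, -0.0105, 0.1035]
tcp_rot: [-179.9, 0.1, 97.1]
wrist_force: [-8.1, -3.1, 7.6]
grip_width: 0.58
finger_force: 22.4
```

```bash
python3 chk.py
```

```text
t 10.75 yaw 97.1 tz -0.01 grip 0.580 [-8.1401 -3.1481  7.5747] [(np.int32(116), array([315.5862, 204.4741]), array([311, 198,  10,  15], dtype=int32))]
```

Request:
jog_arm(xyz=[[0,0,0],[0,0,0],[0,0,0],[0,0,0],[0,0,0],[0,0,0]], delta_rot=[[0,0,-0.02],[0,0,-0.04],[0,0,-0.06],[0,0,-0.08],[0,0,-0.08],[0,0,-0.08]], hand=[0.5,0.5,0.5,0.5,0.5,0.5])

```text
t: 11.4
tcp_pos: [0.5635, -0.0105, 0.1035]
tcp_rot: [-179.9, 0.1, 92.6]
wrist_force: [-7.1, -2.9, 7.8]
grip_width: 0.579
finger_force: 22.5
```

```bash
python3 chk.py
```

```text
t 11.40 yaw 92.6 tz -0.12 grip 0.579 [-7.0922 -2.9047  7.7713] [(np.int32(113), array([315.6372, 204.3097]), array([311, 198,  10,  15], dtype=int32))]
```

Request:
jog_arm(xyz=[[0,0,0],[0,0,0],[0,0,0],[0,0,0],[0,0,0]], delta_rot=[[0,0,-0.018],[0,0,-0.037],[0,0,-0.055],[0,0,-0.055],[0,0,-0.055]], hand=[0.5,0.5,0.5,0.5,0.5])

```text
t: 11.95
tcp_pos: [0.5634, -0.0105, 0.1035]
tcp_rot: [-179.9, 0.1, 89.4]
wrist_force: [-7.6, -3.2, 7.8]
grip_width: 0.582
finger_force: 22.5
```

```bash
python3 chk.py
```

```text
t 11.95 yaw 89.4 tz -0.06 grip 0.582 [-7.5579 -3.1967  7.7546] [(np.int32(115), array([315.6609, 204.4783]), array([311, 198,  10,  15], dtype=int32))]
```

Request:
jog_arm(xyz=[[0,0,0],[0,0,0],[0,0,0],[0,0,0],[0,0,0]], delta_rot=[[0,0,-0.018],[0,0,-0.037],[0,0,-0.055],[0,0,-0.055],[0,0,-0.055]], hand=[0.5,0.5,0.5,0.5,0.5])

```text
t: 12.5
tcp_pos: [0.5633, -0.0105, 0.1035]
tcp_rot: [-179.9, 0.1, 86.3]
wrist_force: [-7.2, -3.1, 7.9]
grip_width: 0.579
finger_force: 22.5
```

```bash
python3 chk.py
```

```text
t 12.50 yaw 86.3 tz -0.00 grip 0.579 [-7.1857 -3.1403  7.856 ] [(np.int32(114), array([315.6316, 204.4386]), array([311, 198,  10,  15], dtype=int32))]
```

Request:
jog_arm(xyz=[[0,0,0],[0,0,0],[0,0,0],[0,0,0],[0,0,0]], delta_rot=[[0,0,-0.018],[0,0,-0.037],[0,0,-0.055],[0,0,-0.055],[0,0,-0.055]], hand=[0.5,0.5,0.5,0.5,0.5])

```text
t: 13.05
tcp_pos: [0.5632, -0.0105, 0.1035]
tcp_rot: [-179.9, 0.1, 83.1]
wrist_force: [-8.2, -3.7, 8.4]
grip_width: 0.58
finger_force: 22.6
```

```bash
python3 chk.py
```

```text
t 13.05 yaw 83.1 tz -0.06 grip 0.580 [-8.1904 -3.664   8.4451] [(np.int32(116), array([315.569 , 204.4052]), array([311, 198,  10,  15], dtype=int32))]
```

Request:
jog_arm(xyz=[[0,0,0],[0,0,0],[0,0,0],[0,0,0],[0,0,0]], delta_rot=[[0,0,-0.018],[0,0,-0.037],[0,0,-0.055],[0,0,-0.055],[0,0,-0.055]], hand=[0.5,0.5,0.5,0.5,0.5])

```text
t: 13.6
tcp_pos: [0.5632, -0.0105, 0.1035]
tcp_rot: [-179.9, 0.1, 80.0]
wrist_force: [-9.2, -2.5, 8.2]
grip_width: 0.583
finger_force: 22.6
```

```bash
python3 chk.py
```

```text
t 13.60 yaw 80.0 tz -0.09 grip 0.583 [-9.171  -2.5025  8.1632] [(np.int32(114), array([315.5789, 204.3772]), array([311, 198,  10,  15], dtype=int32))]
```

Request:
jog_arm(xyz=[[0,0,0],[0,0,0],[0,0,0],[0,0,0],[0,0,0]], delta_rot=[[0,0,-0.018],[0,0,-0.037],[0,0,-0.055],[0,0,-0.055],[0,0,-0.055]], hand=[0.5,0.5,0.5,0.5,0.5])

```text
t: 14.15
tcp_pos: [0.5631, -0.0104, 0.1035]
tcp_rot: [-179.9, 0.1, 76.8]
wrist_force: [-9.1, -2.3, 9.2]
grip_width: 0.58
finger_force: 22.6
```

```bash
python3 chk.py
```

```text
t 14.15 yaw 76.8 tz 0.01 grip 0.580 [-9.106  -2.2908  9.1831] [(np.int32(116), array([315.6207, 204.4828]), array([311, 198,  10,  15], dtype=int32))]
```

Request:
jog_arm(xyz=[[0,0,0],[0,0,0],[0,0,0],[0,0,0],[0,0,0]], delta_rot=[[0,0,-0.018],[0,0,-0.037],[0,0,-0.055],[0,0,-0.055],[0,0,-0.055]], hand=[0.5,0.5,0.5,0.5,0.5])

```text
t: 14.7
tcp_pos: [0.563, -0.0104, 0.1035]
tcp_rot: [-179.9, 0.1, 73.7]
wrist_force: [-9.8, -2.8, 10.1]
grip_width: 0.576
finger_force: 22.7
```

```bash
python3 chk.py
```

```text
t 14.70 yaw 73.7 tz -0.00 grip 0.576 [-9.8257 -2.8484 10.1135] [(np.int32(115), array([315.6087, 204.4174]), array([311, 198,  10,  15], dtype=int32))]
```

Request:
jog_arm(xyz=[[0,0,0],[0,0,0],[0,0,0],[0,0,0],[0,0,0]], delta_rot=[[0,0,-0.018],[0,0,-0.037],[0,0,-0.055],[0,0,-0.055],[0,0,-0.055]], hand=[0.5,0.5,0.5,0.5,0.5])

```text
t: 15.25
tcp_pos: [0.5629, -0.0104, 0.1035]
tcp_rot: [-179.9, 0.1, 70.5]
wrist_force: [-11.2, -3.1, 9.7]
grip_width: 0.579
finger_force: 22.7
```

```bash
python3 chk.py
```

```text
t 15.25 yaw 70.5 tz -0.10 grip 0.579 [-11.2167  -3.1289   9.66  ] [(np.int32(116), array([315.6207, 204.4828]), array([311, 198,  10,  15], dtype=int32))]
```

Request:
jog_arm(xyz=[[-0.0003,0,0],[-0.0006,0,0],[-0.001,0,0],[-0.001,0,0],[-0.001,0,0]], delta_rot=[[0,0,-0.018],[0,0,-0.037],[0,0,-0.055],[0,0,-0.055],[0,0,-0.055]], hand=[0.5,0.5,0.5,0.5,0.5])

```text
t: 15.8
tcp_pos: [0.5628, -0.0104, 0.1035]
tcp_rot: [-180.0, 0.1, 67.4]
wrist_force: [-5.7, -3.3, 5.8]
grip_width: 0.58
finger_force: 22.3
```

```bash
python3 chk.py
```

```text
t 15.80 yaw 67.4 tz -0.07 grip 0.580 [-5.7433 -3.2504  5.8146] [(np.int32(117), array([315.5812, 204.4701]), array([311, 198,  10,  15], dtype=int32))]
```

Request:
jog_arm(xyz=[[0,0,0],[0,0,0],[0,0,0],[0,0,0],[0,0,0]], delta_rot=[[0,0,-0.018],[0,0,-0.037],[0,0,-0.055],[0,0,-0.055],[0,0,-0.055]], hand=[0.5,0.5,0.5,0.5,0.5])

```text
t: 16.35
tcp_pos: [0.5628, -0.0103, 0.1035]
tcp_rot: [-180.0, 0.1, 64.2]
wrist_force: [-6.1, -3.4, 6.1]
grip_width: 0.578
finger_force: 22.3
```

```bash
python3 chk.py
```

```text
t 16.35 yaw 64.2 tz -0.01 grip 0.578 [-6.1412 -3.4167  6.111 ] [(np.int32(116), array([315.6207, 204.4828]), array([311, 198,  10,  15], dtype=int32))]
```

Request:
jog_arm(xyz=[[0,0,0],[0,0,0],[0,0,0],[0,0,0],[0,0,0]], delta_rot=[[0,0,-0.018],[0,0,-0.037],[0,0,-0.055],[0,0,-0.055],[0,0,-0.055]], hand=[0.5,0.5,0.5,0.5,0.5])

```text
t: 16.9
tcp_pos: [0.5627, -0.0103, 0.1035]
tcp_rot: [-180.0, 0.1, 61.1]
wrist_force: [-6.9, -3.1, 7.8]
grip_width: 0.58
finger_force: 22.3
```

```bash
python3 chk.py
```

```text
t 16.90 yaw 61.1 tz -0.05 grip 0.580 [-6.9101 -3.1374  7.8051] [(np.int32(114), array([315.5789, 204.3772]), array([311, 198,  10,  15], dtype=int32))]
```

Request:
jog_arm(xyz=[[0,0,0],[0,0,0],[0,0,0],[0,0,0],[0,0,0]], delta_rot=[[0,0,-0.018],[0,0,-0.037],[0,0,-0.055],[0,0,-0.055],[0,0,-0.055]], hand=[0.5,0.5,0.5,0.5,0.5])

```text
t: 17.45
tcp_pos: [0.5626, -0.0103, 0.1035]
tcp_rot: [-180.0, 0.1, 57.9]
wrist_force: [-6.3, -2.5, 7.5]
grip_width: 0.578
finger_force: 22.4
```

```bash
python3 chk.py
```

```text
t 17.45 yaw 57.9 tz 0.03 grip 0.578 [-6.2817 -2.4632  7.4545] [(np.int32(116), array([315.6207, 204.4828]), array([311, 198,  10,  15], dtype=int32))]
```

Request:
jog_arm(xyz=[[0,0,0],[0,0,0],[0,0,0],[0,0,0],[0,0,0]], delta_rot=[[0,0,-0.018],[0,0,-0.037],[0,0,-0.055],[0,0,-0.055],[0,0,-0.055]], hand=[0.5,0.5,0.5,0.5,0.5])

```text
t: 18.0
tcp_pos: [0.5626, -0.0102, 0.1035]
tcp_rot: [-180.0, 0.1, 54.7]
wrist_force: [-6.9, -2.0, 7.5]
grip_width: 0.58
finger_force: 22.4
```

```bash
python3 chk.py
```

```text
t 18.00 yaw 54.7 tz -0.04 grip 0.580 [-6.9086 -1.9735  7.4776] [(np.int32(117), array([315.6581, 204.4786]), array([311, 198,  10,  15], dtype=int32))]
```

Request:
jog_arm(xyz=[[0,0,0],[0,0,0],[0,0,0],[0,0,0],[0,0,0]], delta_rot=[[0,0,-0.018],[0,0,-0.037],[0,0,-0.055],[0,0,-0.055],[0,0,-0.055]], hand=[0.5,0.5,0.5,0.5,0.5])

```text
t: 18.55
tcp_pos: [0.5625, -0.0101, 0.1035]
tcp_rot: [-179.9, 0.1, 51.6]
wrist_force: [-7.5, -1.7, 7.7]
grip_width: 0.572
finger_force: 22.4
```

```bash
python3 chk.py
```

```text
t 18.55 yaw 51.6 tz -0.05 grip 0.572 [-7.4539 -1.656   7.7387] [(np.int32(118), array([315.6356, 204.4237]), array([311, 198,  10,  15], dtype=int32))]
```

Request:
jog_arm(xyz=[[0,0,0],[0,0,0],[0,0,0],[0,0,0],[0,0,0]], delta_rot=[[0,0,-0.018],[0,0,-0.037],[0,0,-0.055],[0,0,-0.055],[0,0,-0.055]], hand=[0.5,0.5,0.5,0.5,0.5])

```text
t: 19.1
tcp_pos: [0.5624, -0.0101, 0.1035]
tcp_rot: [-179.9, 0.1, 48.4]
wrist_force: [-6.8, -1.7, 7.7]
grip_width: 0.583
finger_force: 22.4
```

```bash
python3 chk.py
```

```text
t 19.10 yaw 48.4 tz -0.03 grip 0.583 [-6.8205 -1.6573  7.6701] [(np.int32(116), array([315.6379, 204.4569]), array([311, 198,  10,  15], dtype=int32))]
```

Request:
jog_arm(xyz=[[0,0,0],[0,0,0],[0,0,0],[0,0,0],[0,0,0]], delta_rot=[[0,0,-0.018],[0,0,-0.037],[0,0,-0.055],[0,0,-0.055],[0,0,-0.055]], hand=[0.5,0.5,0.5,0.5,0.5])

```text
t: 19.65
tcp_pos: [0.5624, -0.01, 0.1035]
tcp_rot: [-179.9, 0.1, 45.3]
wrist_force: [-7.0, -1.8, 7.7]
grip_width: 0.58
finger_force: 22.4
```

```bash
python3 chk.py
```

```text
t 19.65 yaw 45.3 tz -0.06 grip 0.580 [-6.9805 -1.8232  7.6831] [(np.int32(117), array([315.5983, 204.4274]), array([311, 198,  10,  15], dtype=int32))]
```

Request:
jog_arm(xyz=[[0,0,0],[0,0,0],[0,0,0],[0,0,0],[0,0,0]], delta_rot=[[0,0,-0.018],[0,0,-0.037],[0,0,-0.055],[0,0,-0.055],[0,0,-0.055]], hand=[0.5,0.5,0.5,0.5,0.5])

```text
t: 20.2
tcp_pos: [0.5623, -0.01, 0.1035]
tcp_rot: [-179.9, 0.1, 42.1]
wrist_force: [-7.5, -1.3, 8.0]
grip_width: 0.58
finger_force: 22.5
```

```bash
python3 chk.py
```

```text
t 20.20 yaw 42.1 tz -0.03 grip 0.580 [-7.5434 -1.2923  8.0209] [(np.int32(114), array([315.6491, 204.4123]), array([311, 198,  10,  15], dtype=int32))]
```

Request:
jog_arm(xyz=[[0,0,0],[0,0,0],[0,0,0],[0,0,0],[0,0,0]], delta_rot=[[0,0,-0.018],[0,0,-0.037],[0,0,-0.055],[0,0,-0.055],[0,0,-0.055]], hand=[0.5,0.5,0.5,0.5,0.5])

```text
t: 20.75
tcp_pos: [0.5623, -0.0099, 0.1035]
tcp_rot: [-179.9, 0.1, 39.0]
wrist_force: [-8.5, -1.6, 7.2]
grip_width: 0.581
finger_force: 22.5
```

```bash
python3 chk.py
```

```text
t 20.75 yaw 39.0 tz -0.07 grip 0.581 [-8.497  -1.6472  7.2333] [(np.int32(118), array([315.5678, 204.2627]), array([311, 197,  10,  16], dtype=int32))]
```

Request:
jog_arm(xyz=[[0,0,0],[0,0,0],[0,0,0],[0,0,0],[0,0,0]], delta_rot=[[0,0,-0.018],[0,0,-0.037],[0,0,-0.055],[0,0,-0.055],[0,0,-0.055]], hand=[0.5,0.5,0.5,0.5,0.5])

```text
t: 21.3
tcp_pos: [0.5622, -0.0099, 0.1035]
tcp_rot: [-179.9, 0.1, 35.8]
wrist_force: [-8.5, -2.1, 8.3]
grip_width: 0.578
finger_force: 22.5
```

```bash
python3 chk.py
```

```text
t 21.30 yaw 35.8 tz -0.08 grip 0.578 [-8.5496 -2.0729  8.3041] [(np.int32(120), array([315.5833, 204.2417]), array([311, 197,  10,  16], dtype=int32))]
```

Request:
jog_arm(xyz=[[0,0,0],[0,0,0],[0,0,0],[0,0,0],[0,0,0]], delta_rot=[[0,0,-0.018],[0,0,-0.037],[0,0,-0.055],[0,0,-0.055],[0,0,-0.055]], hand=[0.5,0.5,0.5,0.5,0.5])

```text
t: 21.85
tcp_pos: [0.5622, -0.0098, 0.1035]
tcp_rot: [-179.9, 0.1, 32.7]
wrist_force: [-9.8, -0.9, 8.0]
grip_width: 0.576
finger_force: 22.5
```

```bash
python3 chk.py
```

```text
t 21.85 yaw 32.7 tz -0.09 grip 0.576 [-9.7581 -0.8659  8.0472] [(np.int32(121), array([315.4132, 203.5537]), array([311, 196,  10,  16], dtype=int32))]
```

```bash
python3 - <<'E'
import cv2
s=cv2.imread("pics/last.png");cv2.imwrite("pics/v7.png",cv2.resize(s[160:240,260:360],(700,560),interpolation=2))
E
```

```text
(no output)
```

View pics/v7.png

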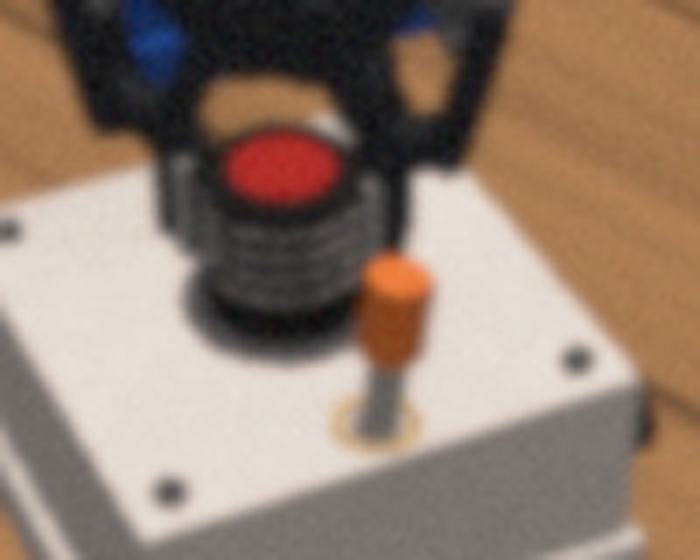

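The pin is still up, leaning slightly right, with head at crop (397,310); the fingers are clear of it. Continue.

Request:
jog_arm(xyz=[[0,0,0],[0,0,0],[0,0,0],[0,0,0],[0,0,0]], delta_rot=[[0,0,-0.015],[0,0,-0.03],[0,0,-0.045],[0,0,-0.045],[0,0,-0.045]], hand=[0.5,0.5,0.5,0.5,0.5])

```text
t: 22.4
tcp_pos: [0.5621, -0.0097, 0.1034]
tcp_rot: [-179.9, 0.1, 30.1]
wrist_force: [-9.7, -1.3, 8.6]
grip_width: 0.579
finger_force: 22.5
```

```bash
python3 chk.py
```

```text
t 22.40 yaw 30.1 tz -0.07 grip 0.579 [-9.71   -1.2596  8.6316] [(np.int32(121), array([311.2893, 209.9091]), array([306, 203,  10,  16], dtype=int32))]
```

Dropped: the head moved from (315.6,204.4) to (311.3,209.9), the expected 14 mm. Release the hub, rise and move over the pin.

Request:
jog_arm(xyz=[[0,0,0],[0,0,0],[0,0,0],[0,0,0.02],[0,0,0.05],[0,0,0.08],[0,0,0.08],[0.01,0.025,0.08],[0.02,0.05,0.08],[0.0237,0.06,0.08]], delta_rot=[[0,0,0],[0,0,0],[0,0,0],[0,0,0],[0,0,0],[0,0,0],[0,0,0],[0,0,0],[0,0,0],[0,0,0]], hand=[0.7,0.8,0.8,0.8,0.8,0.8,0.5,0.3,0.1,0])

```text
t: 23.45
tcp_pos: [0.587, 0.0517, 0.1811]
tcp_rot: [-180.0, 0.0, 30.2]
wrist_force: [-0.1, -0.8, -0.3]
grip_width: 0.118
finger_force: 0.0
```

Request:
jog_arm(xyz=[[0,0,0],[0,0,0],[0,0,0],[0,0,0]], delta_rot=[[0,0,0],[0,0,0],[0,0,0],[0,0,0]], hand=[0,0,0,0])

```text
t: 23.85
tcp_pos: [0.5865, 0.0495, 0.1817]
tcp_rot: [180.0, 0.0, 30.1]
wrist_force: [-0.2, -0.4, 1.0]
grip_width: 0.002
finger_force: 0.0
```

```bash
python3 chk.py; python3 - <<'E'
from h import *
st=robot.observe();w=robot.grab_frame("wrist");C=cam("wrist",st);print(st["tcp_pos"],st["tcp_rot"],st["wrist_force"])
for a,c,q in blobs(w,(8,140,150),(27,255,255),(200,150,440,320),60):print(a,c,q,cast(C,*c,.13))
s=robot.grab_frame("scene")
cv2.imwrite("pics/v8.png",np.vstack([w[100:350,80:560],cv2.resize(s[160:240,260:356],(480,350),interpolation=2)]))
E
```

```text
t 23.85 yaw 30.1 tz -0.03 grip 0.002 [-0.2302 -0.3596  0.9566] [(np.int32(119), array([311.2941, 209.916 ]), array([306, 203,  10,  16], dtype=int32))]
[0.5865 0.0495 0.1818] [179.996    0.0083  30.0711] [ 0.2628  1.0992 -0.1804]
704 [320.4986 213.2472] [300 199  36  30] [0.592  0.0492 0.13  ]
```

View pics/v8.png

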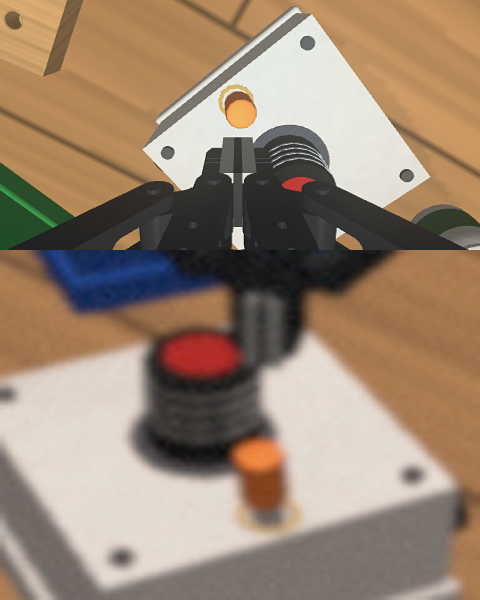

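The pin stands dropped, upright to slightly leaning (wrist (320,213), just 12 mm of shank showing). Lower the shut fingers on it.

Request:
jog_arm(xyz=[[0.0015,0,-0.02],[0.0015,0,-0.038],[0.0015,0,-0.046],[0.0015,0,-0.049],[0.0015,0,-0.051],[0.0015,0,-0.053],[0.0015,0,-0.053]], delta_rot=[[0,0,0],[0,0,0],[0,0,0],[0,0,0],[0,0,0],[0,0,0],[0,0,0]], hand=[0,0,0,0,0,0,0])

```text
t: 24.7
tcp_pos: [0.5889, 0.0502, 0.1299]
tcp_rot: [179.9, -0.1, 30.1]
wrist_force: [0.2, -0.2, 0.9]
grip_width: 0.002
finger_force: 0.4
```

```bash
python3 chk.py
```

```text
t 24.70 yaw 30.1 tz 0.01 grip 0.002 [ 0.2276 -0.1964  0.9199] [(np.int32(83), array([311.2048, 212.0602]), array([306, 205,  10,  14], dtype=int32))]
```

Request:
jog_arm(xyz=[[0,0,-0.0015],[0,0,-0.003],[0,0,-0.0045],[0,0,-0.006],[0,0,-0.006]], delta_rot=[[0,0,0],[0,0,0],[0,0,0],[0,0,0],[0,0,0]], hand=[0,0,0,0,0])

```text
t: 25.25
tcp_pos: [0.5886, 0.0505, 0.1245]
tcp_rot: [180.0, -0.1, 30.1]
wrist_force: [-3.0, 0.5, 7.3]
grip_width: 0.001
finger_force: 3.6
```

```bash
python3 chk.py
```

```text
t 25.25 yaw 30.1 tz 0.10 grip 0.001 [-2.9588  0.5397  7.3128] [(np.int32(76), array([311.8421, 214.6053]), array([307, 208,  10,  13], dtype=int32))]
```

Request:
jog_arm(xyz=[[0,0,-0.0015],[0,0,-0.003],[0,0,-0.0045],[0,0,-0.0045],[0,0,-0.0045]], delta_rot=[[0,0,0],[0,0,0],[0,0,0],[0,0,0],[0,0,0]], hand=[0,0,0,0,0])

```text
t: 25.8
tcp_pos: [0.5883, 0.0506, 0.1204]
tcp_rot: [-180.0, -0.0, 30.1]
wrist_force: [-5.7, 1.7, 9.7]
grip_width: -0.001
finger_force: 4.8
```

```bash
python3 chk.py
```

```text
t 25.80 yaw 30.1 tz -0.05 grip -0.001 [-5.7366  1.727   9.6975] [(np.int32(70), array([312.1714, 216.3714]), array([309, 211,   8,  11], dtype=int32))]
```

Request:
jog_arm(xyz=[[-0.0008,0.0002,-0.0005],[-0.0012,0.0003,-0.0015],[-0.0012,0.0003,-0.0025],[-0.0012,0.0003,-0.003],[-0.0012,0.0003,-0.003]], delta_rot=[[0,0,0],[0,0,0],[0,0,0],[0,0,0],[0,0,0]], hand=[0,0,0,0,0])

```text
t: 26.35
tcp_pos: [0.5879, 0.0508, 0.1188]
tcp_rot: [180.0, -0.1, 30.1]
wrist_force: [-5.9, 0.4, 14.2]
grip_width: -0.003
finger_force: 7.1
```

```bash
python3 chk.py
```

```text
t 26.35 yaw 30.1 tz -0.03 grip -0.003 [-5.936   0.4396 14.1515] [(np.int32(76), array([312.3158, 217.0921]), array([309, 212,   9,  11], dtype=int32))]
```

Request:
jog_arm(xyz=[[-0.0008,0,-0.0005],[-0.0008,0,-0.001],[-0.0008,0,-0.0018],[-0.0008,0,-0.0018]], delta_rot=[[0,0,0],[0,0,0],[0,0,0],[0,0,0]], hand=[0,0,0,0])

```text
t: 26.8
tcp_pos: [0.5879, 0.0509, 0.1187]
tcp_rot: [179.9, -0.2, 30.1]
wrist_force: [-6.3, 1.0, 18.9]
grip_width: -0.006
finger_force: 9.7
```

```bash
python3 chk.py
```

```text
t 26.80 yaw 30.1 tz 0.01 grip -0.006 [-6.3122  1.0055 18.8622] [(np.int32(77), array([312.1818, 217.1299]), array([309, 212,   8,  11], dtype=int32))]
```

Request:
jog_arm(xyz=[[0,0,0.003],[0,0,0.02],[0,0,0.05],[0,0,0.09],[0,0,0.13],[0,0,0.13],[0,0,0.13]], delta_rot=[[0,0,0],[0,0,0],[0,0,0],[0,0,0],[0,0,0],[0,0,0],[0,0,0]], hand=[0,0,0,0,0,0,0])

```text
t: 27.55
tcp_pos: [0.5868, 0.0505, 0.2455]
tcp_rot: [179.9, -0.2, 30.1]
wrist_force: [-0.1, 0.4, 0.1]
grip_width: -0.002
finger_force: 0.0
```

```bash
python3 chk.py; python3 - <<'E'
from h import *
st=robot.observe();w=robot.grab_frame("wrist");C=cam("wrist",st)
for a,c,q in blobs(w,(8,140,150),(27,255,255),(240,150,400,320),60):print(a,c,q,cast(C,*c,.118))
s=cv2.imread("pics/last.png")
cv2.imwrite("pics/v9.png",np.vstack([w[100:350,80:560],cv2.resize(s[180:240,280:350],(408,350),interpolation=2)[:,:408].copy() if 0 else cv2.resize(s[190:240,280:348],(480,350),interpolation=2)]))
E
```

```text
t 27.55 yaw 30.1 tz 0.01 grip -0.002 [-0.1498  0.383   0.1003] [(np.int32(113), array([312.3186, 214.5221]), array([308, 207,   9,  16], dtype=int32))]
400 [319.67   187.6975] [308 177  24  22] [0.5901 0.0496 0.118 ]
```

View pics/v9.png

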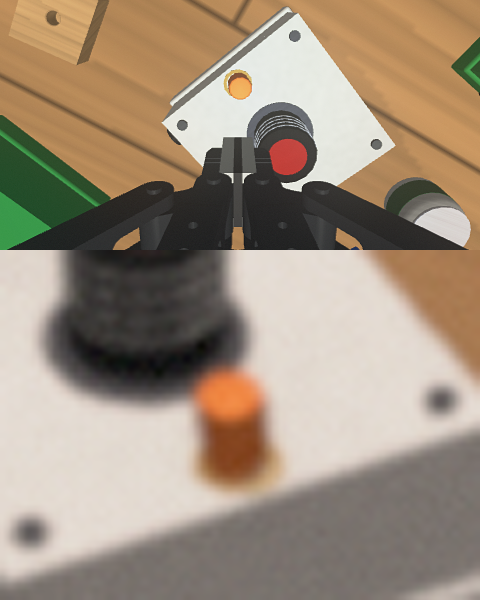

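Head is down on the ring with no shank visible. I'll check the tilt numerically against the known guide and hub points.

```bash
python3 - <<'E'
from h import *
st=robot.observe();w=robot.grab_frame("wrist");C=cam("wrist",st);print(st["tcp_pos"])
hsv=cv2.cvtColor(w,cv2.COLOR_BGR2HSV)
for a,c,q in blobs(w,(0,120,100),(8,255,255),(320,200,460,330),60):print("dot",a,c,q,cast(C,*c,.14))
for a,c,q in blobs(w,(8,100,225),(22,255,255),(240,150,400,320),30):print("top",a,c,q,cast(C,*c,.118))
m=cv2.inRange(hsv,(23,60,60),(32,255,255));m[:150]=0;m[230:]=0;m[:,:280]=0;m[:,360:]=0
p=cv2.findNonZero(m)[:,0].astype(float);q=np.array([cast(C,u,v,.09)[:2] for u,v in p])
A=np.c_[2*q,np.ones(len(q))];s=np.linalg.lstsq(A,(q**2).sum(1),rcond=None)[0];print("ring",s[:2],np.sqrt(s[2]+s[:2]@s[:2]),len(p))
cv2.imwrite("pics/v10.png",cv2.resize(w[165:215,290:350],(720,600),interpolation=2))
E
```

```text
[0.5854 0.0505 0.2422]
dot 1116 [368.198  256.2975] [349 239  39  36] [ 0.5647 -0.0098  0.14  ]
top 383 [320.517  187.6945] [310 177  22  22] [0.5899 0.0492 0.118 ]
ring [0.5871 0.0498] 0.012630800443115113 27
```

View pics/v10.png

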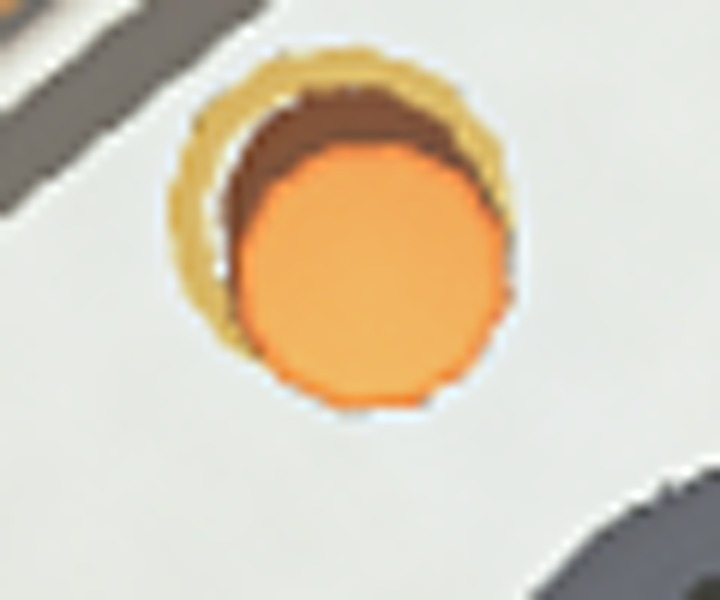

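The head top sits about 2.5 mm towards +x of the ring, so the pin is still slightly tilted: my press dragged it that way. I'll press again, from its high (-x) side and easing towards -x.

Request:
jog_arm(xyz=[[-0.002,0,-0.05],[-0.004,0,-0.09],[-0.004,0,-0.112],[-0.004,0,-0.119],[-0.004,0,-0.122],[-0.004,0,-0.122]], delta_rot=[[0,0,0],[0,0,0],[0,0,0],[0,0,0],[0,0,0],[0,0,0]], hand=[0,0,0,0,0,0])

```text
t: 28.3
tcp_pos: [0.5824, 0.0505, 0.1216]
tcp_rot: [180.0, -0.0, 30.1]
wrist_force: [0.9, 0.5, 0.3]
grip_width: -0.003
finger_force: 0.0
```

Request:
jog_arm(xyz=[[-0.0005,0,-0.001],[-0.001,0.0002,-0.0025],[-0.002,0.0004,-0.004],[-0.003,0.0006,-0.005],[-0.003,0.0006,-0.005]], delta_rot=[[0,0,0],[0,0,0],[0,0,0],[0,0,0],[0,0,0]], hand=[0,0,0,0,0])

```text
t: 28.8
tcp_pos: [0.5808, 0.0511, 0.1188]
tcp_rot: [179.9, -0.2, 30.1]
wrist_force: [-1.1, 0.2, 5.5]
grip_width: 0.003
finger_force: 2.7
```

Request:
jog_arm(xyz=[[-0.0005,0,-0.002],[-0.0015,0.0002,-0.003],[-0.0025,0.0004,-0.003],[-0.003,0.0004,-0.003],[-0.003,0.0004,-0.003]], delta_rot=[[0,0,0],[0,0,0],[0,0,0],[0,0,0],[0,0,0]], hand=[0,0,0,0,0])

```text
t: 29.3
tcp_pos: [0.5796, 0.0514, 0.1182]
tcp_rot: [179.7, -0.4, 30.1]
wrist_force: [0.4, -0.6, 11.5]
grip_width: -0.001
finger_force: 5.7
```

Request:
jog_arm(xyz=[[0,0,0.004],[0,0,0.03],[0,0,0.07],[0,0,0.11],[0,0,0.13],[0,0,0.13],[0,0,0.13]], delta_rot=[[0,0,0],[0,0,0],[0,0,0],[0,0,0],[0,0,0],[0,0,0],[0,0,0]], hand=[0,0,0,0,0,0,0])

```text
t: 30.0
tcp_pos: [0.5759, 0.0516, 0.2431]
tcp_rot: [-180.0, 0.0, 30.1]
wrist_force: [-0.2, -0.2, 0.1]
grip_width: 0.0
finger_force: 0.0
```

```bash
python3 chk.py; cat > top.py <<'E'
from h import *
st=robot.observe();w=robot.grab_frame("wrist");C=cam("wrist",st);print(st["tcp_pos"])
hsv=cv2.cvtColor(w,cv2.COLOR_BGR2HSV)
for a,c,q in blobs(w,(0,120,100),(8,255,255),(320,200,460,330),60):print("dot",a,c,q,cast(C,*c,.14))
for a,c,q in blobs(w,(8,100,225),(22,255,255),(240,120,400,320),30):print("top",a,c,q,cast(C,*c,.118))
m=cv2.inRange(hsv,(23,60,60),(32,255,255));m[:130]=0;m[230:]=0;m[:,:280]=0;m[:,360:]=0
p=cv2.findNonZero(m)[:,0].astype(float);q=np.array([cast(C,u,v,.09)[:2] for u,v in p])
A=np.c_[2*q,np.ones(len(q))];s=np.linalg.lstsq(A,(q**2).sum(1),rcond=None)[0];print("ring",s[:2],np.sqrt(s[2]+s[:2]@s[:2]),len(p))
E
python3 top.py
```

```text
t 30.00 yaw 30.1 tz 0.04 grip 0.000 [-0.159  -0.2352  0.0619] [(np.int32(109), array([313.3028, 214.4312]), array([309, 207,   9,  16], dtype=int32))]
[0.5753 0.0515 0.2418]
dot 1174 [375.684  247.1397] [356 229  40  37] [ 0.5644 -0.0096  0.14  ]
top 381 [325.2651 180.1601] [315 170  22  22] [0.5874 0.0501 0.118 ]
ring [0.5863 0.0503] 0.012251135711695095 27
```

The head top is now over the ring within about 1 mm, and contact height was 0.118 m, which is flush. The robot is clear, so I'm handing in.

```bash
python3 -c "
from rig import robot
print(robot.finish_job())"
```

```text
the job is handed in; nothing more can be done
None
```

I locked the white index head and handed the job in at about 30 s: the pin dropped into the disc by itself, and I pressed its head down until it sat flush on the cover (my first press left it slightly tilted, so I pressed again); the hand-in returned no verdict.

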